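# Widen the bottle organiser's bay and stock it

### The arm

A 6-joint arm with a two-finger parallel gripper is mounted at the origin on the work surface. World frame = base frame: x ahead of the robot, y to its left, z up, the work surface at z = 0. Lengths are in mm, angles in rad, forces in N, time in s.
With the tool pointing down it reaches from about 350 to 875 mm from the base axis. Payload 15.5 kg.
Tool frame: the origin (TCP) lies between the finger pads; the fingertips stand 17 mm ahead of it and the grasp point (between the pads) lies 2 mm behind it (arm.tip_reach is the distance from the TCP to the fingertips, in mm); z points along the fingers, y is the line along which they close (so a half turn about z gives the same grasp; the last joint's range is limited). The gripper opens to 85 mm and grips with 20 to 120 N. Pads are 22 mm wide; open, the fingers measure 114 mm over their backs; the gripper's body (76 mm by 85 mm) begins 54 mm behind the grasp point. The pads swing forward as they close: fully open they stand 13 mm farther back than shut.
Start: joints at [-1.282, 0.494, 1.345, -0, 1.302, -0.096], TCP at [234.61, -579.297, 248.277] pointing down, gripper open.
Joint ranges: [-2.91, 2.91], [-0.82, 2.16], [0.22, 2.67], [-1.22, 4.37], [0.12, 2.79], [-3.08, 3.08]. Speed limits (rad/s): [1.89, 1.89, 2.57, 3.01, 3.01, 3.01].

### API

Orientations are given as a unit quaternion [w, x, y, z].
In Python, from plant import arm gives the robot as it stands.
- The arm moves only by the tool apply_moves, never from a script. Its argument "targets" is a list of rows, each an object with "travel": the shift along the world's x, y, z in mm, a list of three; "rot": the turn, a rotation vector about the world's x, y, z in rad, a list of three. In form: [{"travel": [x, y, z], "rot": [rx, ry, rz]}, ...]. A call has exactly 10 rows; each row is the pose to reach, as a shift and turn from the pose commanded when the call began; what a row does not reach only later rows make up. A row lasts 1/12 s, in which the tool goes at most 41.7 mm and 7.16 degrees, less where a joint would pass 70% of its speed; a pose out of reach is approached as far as the arm can. A call with a gripper value outside its range is refused whole. "fingers" is the finger opening in mm, from 0 to 85.4, set as the call begins (left out, the last holds). The fingers move at their own pace and stop on an object; "squeeze" is the grip in N (left out, the last holds). Time passes only in rows, so rows that repeat a pose let the fingers close, or fill a call up. It gives the time, the measured TCP pose, the force, the opening and the grip force at its end, in the units of the state.
- arm.get_state(): the state, without advancing time (a new reading comes with each control period).
- arm.get_image(name): name is "side" or "top" or "wrist"; returns (picture, depth): 400x640x3 uint8, red, green, blue; 400x640 float32, mm along the optical axis (not along the pixel's ray), 0 where there is no reading.
- arm.camera_model(name): a dict with "camera_matrix" (3x3 intrinsics, pixels), "k1" (the pictures are not rectified: a ray, as slopes to the right and down, at radius r is drawn at 1 + k1 r^2 times it, then the intrinsics apply), "R" (3x3) and "t" (3): a world point X has camera coordinates R X + t. Camera axes: x right, y down, z forward; pixel columns grow to the right and rows downward; lengths in mm; the calibration is good to about 2 mm. A picture is of the moment at which its call begins: read the wrist's pose just before it. camera_model takes no time and is no camera call; for the wrist camera it gives the pose at the moment of the call.
- arm.close_job(): hands the job in; it is judged then, once.
The state is a dict: "clock": time; "qpos": joint angles; "joint_vel": joint speeds; "joint_torque": joint torques, N m; "position": TCP position; "ee_rot": TCP orientation; "ft_force": force on the tool from outside, world axes, zero at the start; "torque": the same for the moment, N m; "gripper_width": opening from 0.0 (shut) to 1.0 (fully open); "grip_force": force on a finger pad.
Only numpy, scipy, OpenCV 4.12 (cv2) and the standard library are available. Lean on these libraries where they do the work, as an engineer would, in place of code of your own. Each camera call takes 0.05 s, during which the arm holds its last target. There are 200 camera calls.

### The job

Make room in the white bottle organiser: pinch the divider's release lever against its fixed grip, slide the divider along to the notch beside the tall tab, and let go so that the latch drops fully into that notch. Handle it gently: do not crush the lever and do not shove the divider hard against its latch. Then stand the squat, wide bottle upright on the floor of the bay you have opened, let go of it, and leave the other things where they are.

Things in the scene. Friction and masses are not known exactly. Their poses are not given: they have to be found in the camera images.
- organiser: White tray fixed to the counter. Origin on the counter; tray spans x -50..105, y -166..120 mm; floor 8 mm thick; the divider slides along its y. Bottle bay: x -45..35 mm between a front wall 45 and a back wall 38 mm high; y from the fixed end wall (inner face y -160, 60 mm high) to the divider plate. Behind the back wall a toothed steel strip runs along x = 60.
- strip (a point): Point on the organiser at x 60, y 37, z 32 mm, near the middle notch of the strip. From -y to +y: a 31 mm parking slot (latch loose in it at the start), then 3 notches 11 mm wide, 26 mm apart, between flat lands 15 mm wide, 7 mm high. The strip is screwed on by eye: notches near organiser y = 11, 37, 63 mm, all off alike by up to 7 mm; the exact place must be felt (or seen).
- organiser_bay (a point): Point on the bay floor (8 mm above the counter) at organiser x -5, y -121 mm, 39 mm from the end wall: a good place for the middle of the bottle's foot. The bay is 80 mm wide (x); its clear length (y) is about 46 mm at the start and about 78 to 86, 104 to 112, 130 to 138 mm at the three notches.
- grip_fixed (a point): Pinch point in the middle of the divider's fixed grip, 101 mm above the counter; slides with it; axes as the organiser's. White upright plate 28 (x) by 10 (y) mm, top at 125 mm, free above 65 mm. The lever, an aluminium plate 28 by 8 mm as tall, stands with its middle 43 mm to +y. Over both: 52 mm, squeezed 36. The divider plate's bay-side face is 10 mm to -y, its top 65 mm high.
- release_lever (a joint): Lever angle: 0 released, latch fully down; about 0.15 latch riding on a land; 0.22 squeezed to its stop, latch clear of the lands by 2 mm. Pinched along y at grip_fixed's height it starts at 3 N, is fully squeezed at 6 N; hold it with 20-40 N; over 60 N breaks it. Loosened over a land, the latch rides on it as the divider slides and drops into the next notch.
- latch (a point): Latch tip, an 8 mm cross bar on the lever's foot: 83 mm to +y of grip_fixed, 30 mm above the counter when down; slides with the divider; axes as the organiser's. In a notch it stops the divider, with 1.5 mm of play each way; over 40 N between latch and teeth damages it, so push slowly and stop at a few newtons. The divider drags with 3 N, about 7 N with the latch riding on a land.
- tab_foot (a point): Foot of the tall tab (5 mm in y, 12 in x, 40 high) on the ledge behind the strip, at x 92 mm of the organiser, 16 mm above the counter; axes as the organiser's. It stands beside the notch to be used, within 8 mm of it along y. Low round studs (10 mm wide, 7 mm high) stand by the other two notches.
- squat_bottle_center (a point): Middle (half-way up, 71 mm above its foot) of the squat cream bottle with black cap: 60 mm diameter, straight up to 104 mm, in all 142 mm tall; about 0.3 kg; stands upright on the counter.
- slim_bottle_center (a point): Middle of the slim cream bottle with black cap, 46 mm diameter, 195 mm tall: not to be moved.
- jar: Small clear jar in the organiser, 40 mm wide, 75 mm tall, origin under its foot: not to be moved.
- basket: Wicker basket of wool balls, 200 mm wide, 130 mm tall, origin under its foot: not to be moved.
- measuring_cup: Clear measuring cup, 64 mm wide, 55 mm tall, origin under its foot: not to be moved.
- lint_brush: Wooden lint brush lying on the counter: not to be moved.
- tablet_box: Cardboard box 90 by 150 by 100 mm, origin under its foot: not to be moved.
- plant: Potted plant, pot 116 mm wide, 100 mm tall, origin under its foot: not to be moved.
There are look-alikes about, which are no part of the job. What is shaped like the part that bears squat_bottle_center but red is not meant.

How it is judged (in metres and radians):
On the way, in this order (a step that is already met when the one before it is completed fails the run):
1. The lever is squeezed and the divider slides with the latch clear of the teeth (value of joint release_lever above 0.16 rad and distance of grip_fixed from where it was at the start of the episode above 0.012 m), for 0.1 s.
2. The divider is latched in the notch beside the tall tab and let go (value of joint release_lever below 0.05 rad and y of latch in the frame of tab_foot between -0.012 and 0.012 m and contact force between the fingers and organiser below 0.5 N), for 0.3 s.
At the end, for the whole second after the job is handed in: The latch is down (lever below 0.05 rad) in the notch beside the tall tab (latch within 12 mm of it along the organiser's y); the squat bottle stands still, upright within 0.08 rad, on the bay floor (middle 74-84 mm up), between end wall and divider (value of joint release_lever below 0.05 rad and y of latch in the frame of tab_foot between -0.012 and 0.012 m and angle between squat_bottle_center's own z axis and vertical below 0.08 rad and height (world z) of squat_bottle_center between 0.074 and 0.084 m and x of squat_bottle_center in the frame of organiser between -0.02 and 0.01 m and y of squat_bottle_center in the frame of organiser above -0.134 m and y of squat_bottle_center in the frame of grip_fixed below -0.035 m and linear speed of squat_bottle below 0.02 m/s); the robot touches nothing.
It fails at once if The release lever is crushed (over 60 N of finger force) (contact force between the fingers and release_lever above 60 N).
It fails at once if The divider is shoved against its latch (over 40 N between latch and teeth) (contact force between release_lever and rack above 40 N).
It fails at once if The squat bottle is tipped over (angle between squat_bottle_center's own z axis and vertical above 0.6 rad).
It fails at once if Another thing on the counter is disturbed (moved more than 30 mm) (distance of any of slim_bottle_center, jar, basket, measuring_cup, lint_brush, tablet_box, plant from where it was at the start of the episode above 0.03 m).
It also fails if it takes over 67 s, if anything falls off the work surface, if the arm or the gripper's body presses on something with over 40 N, if the wrist force passes 120 N, or if a joint passes its speed limit or range.

## Working session

There is one attempt and no reset: what is moved stays moved. The work goes in short steps, Python scripts to look and compute and a tool call to move; the robot and the scene stay as the last step left them, time stands still between calls to the robot, and variables do not carry over. Pictures are saved under pics/ and viewed, at most 10 in all, crops included, and the job is handed in when it is done.

Besides the shell and the picture viewer there is one more tool, called after "Call:" in YAML: its name, and indented under it one key for each argument. apply_moves: Moves the arm, as the interface text tells. Its arguments: {"type":"object","properties":{"targets":{"type":"array"},"fingers":{"type":"number"},"squeeze":{"type":"number"}},"required":["targets"]}

```bash
ls; mkdir -p pics; cat > h.py <<'E'
import numpy as np, cv2
from plant import arm
def grab(n):
    m=arm.camera_model(n); im,d=arm.get_image(n); return im,d,m
def pts(m,uv,d):
    """pixels + depth -> world"""
    K=np.array(m["camera_matrix"],float);uv=np.atleast_2d(uv).astype(float)
    xy=cv2.undistortPoints(uv[:,None],K,np.array([m["k1"],0,0,0,0.]) if 0 else None)[:,0]
    r=xy.copy()
    for _ in range(20): r=xy/(1+m["k1"]*(r**2).sum(1,keepdims=True))
    R=np.array(m["R"]);t=np.array(m["t"])
    c=np.c_[r,np.ones(len(r))]
    return c,R,t,d
def world(m,uv,d):
    c,R,t,d=pts(m,uv,d); return (c*np.reshape(d,(-1,1))-t)@R
def plane(m,uv,z):
    c,R,t,_=pts(m,uv,0); o=-R.T@t; w=c@R; return o+w*((z-o[2])/w[:,2])[:,None]
def cloud(m,d):
    v,u=np.indices(d.shape); P=world(m,np.c_[u.ravel(),v.ravel()],d.ravel()).reshape(*d.shape,3); P[d==0]=np.nan; return P
E
python3 - <<'E'
from h import *
out=[]
for n in("top","side"):
    im,d,m=grab(n); np.savez(f"{n}0.npz",im=im,d=d,**{k:np.array(m[k]) for k in m})
    cv2.imwrite(f"pics/{n}0.png",im[...,::-1]); print(n,-np.array(m["R"]).T@np.array(m["t"]),np.array(m["R"]).round(2).tolist(),m["k1"],np.array(m["camera_matrix"])[0])
print(arm.get_state())
E
```

```text
pics
top [ 384.8423267     6.26706766 1286.96187111] [[-0.01, -1.0, 0.01], [-0.99, 0.01, -0.12], [0.12, -0.01, -0.99]] -0.013499700208039709 [394.34394114   0.         317.8635883 ]
side [250.56358879 750.21005749 777.22897345] [[-0.93, -0.36, -0.01], [-0.23, 0.61, -0.76], [0.28, -0.71, -0.65]] 0.02239217759885583 [363.95433353   0.         317.60552278]
{'clock': 0.1, 'qpos': array([-1.28148676e+00,  4.94145241e-01,  1.34608201e+00, -5.37009786e-06,
        1.30248444e+00, -9.55014721e-02]), 'joint_vel': array([-1.49668296e-03, -2.12406444e-03, -1.74882406e-03,  8.52993990e-06,
       -5.78860425e-05, -7.54734648e-04]), 'joint_torque': array([ 1.46998424e-03, -8.83591318e+01, -3.84558964e+01, -1.88440818e-04,
        5.28674835e-03,  3.18030764e-06]), 'position': array([ 234.52731714, -578.99660595,  247.74046965]), 'ee_rot': array([-5.56643181e-04,  9.81546800e-01,  1.91221247e-01, -5.67112367e-05]), 'ft_force': array([ 0.18043523,  0.03016683, -0.05520788]), 'torque': array([ 0.00417203, -0.01505285,  0.03879079]), 'grip_force': 0.0, 'gripper_width': 0.9977808785035714}
```

View pics/top0.png

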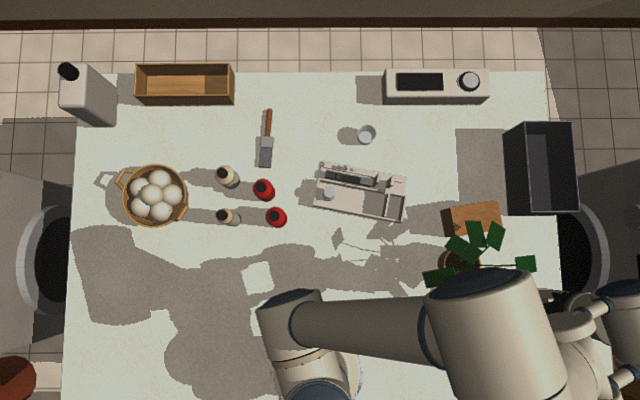

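View pics/side0.png

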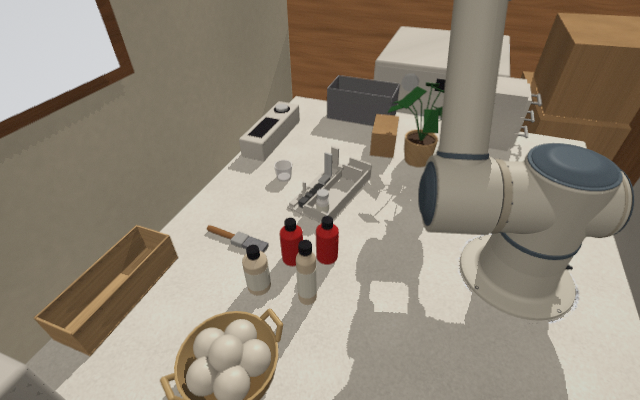

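The top view shows the organiser at about (360,190), with the divider levers in its upper part. The cream bottles are at (227,176) and (228,215), and the red look-alikes at (264,189) and (276,217). In the side view the cream bottle at (257,270) is short and wide, so it fits "squat". The one at (306,272) is slim and tall. I'll confirm this with one enlarged crop.

```bash
python3 - <<'E'
from h import *
T=np.load("top0.npz");S=np.load("side0.npz")
a=cv2.resize(T["im"][150:235,205:415],(798,323),interpolation=cv2.INTER_CUBIC)
b=cv2.resize(S["im"][140:310,235:385],None,fx=1.6,fy=1.6,interpolation=cv2.INTER_CUBIC)
c=np.zeros((600,798,3),np.uint8);c[:323]=a;c[325:325+272,:240]=b
e=cv2.resize(S["im"][145:225,280:390],None,fx=3.4,fy=3.4,interpolation=cv2.INTER_CUBIC);c[325:325+e.shape[0],300:300+e.shape[1]]=e
cv2.imwrite("pics/crop.png",c[...,::-1])
for n,D in(("top",T),("side",S)):
    P=cloud(D,D["d"]); im=D["im"].astype(int)
    for nm,(u0,u1,v0,v1) in {"top":{"squat":(212,242,160,192),"slim":(212,242,203,228),"red1":(250,280,176,203),"red2":(262,290,204,230),"org":(310,410,155,225)},"side":{"squat":(240,275,244,298),"slim":(292,318,238,306)}}[n].items():
        Q=P[v0:v1,u0:u1].reshape(-1,3);Q=Q[~np.isnan(Q[:,0])]
        h=Q[Q[:,2]>20]
        print(n,nm,"zmax",np.percentile(h[:,2],98).round(),"lo",np.percentile(h,3,0).round(),"hi",np.percentile(h,97,0).round())
        for zl,zh in((30,100),(100,160),(120,300)):
            k=h[(h[:,2]>zl)&(h[:,2]<zh)]
            if nm!="org" and len(k)>5: print("   ",zl,zh,len(k),np.percentile(k,3,0).round(),np.percentile(k,97,0).round(),np.median(k,0).round())
E
```

```text
top squat zmax 144.0 lo [580. 246.  32.] hi [633. 299. 143.]
    30 100 109 [579. 245.  33.] [622. 284.  97.] [589. 253.  69.]
    100 160 301 [584. 250. 102.] [634. 300. 144.] [605. 270. 112.]
    120 300 100 [595. 261. 122.] [620. 289. 145.] [608. 274. 141.]
top slim zmax 197.0 lo [457. 240.  35.] hi [497. 274. 196.]
    30 100 65 [457. 239.  33.] [496. 260.  95.] [472. 243.  65.]
    100 160 131 [457. 240. 104.] [500. 272. 159.] [472. 247. 149.]
    120 300 237 [460. 241. 124.] [497. 274. 197.] [477. 255. 163.]
top red1 zmax 144.0 lo [537. 130.  34.] hi [589. 184. 144.]
    30 100 77 [536. 130.  34.] [573. 178.  99.] [543. 142.  70.]
    100 160 292 [540. 134. 102.] [590. 185. 144.] [562. 156. 112.]
    120 300 91 [552. 145. 124.] [578. 171. 145.] [565. 159. 141.]
top red2 zmax 144.0 lo [452.  92.  38.] hi [504. 146. 144.]
    30 100 42 [450.  90.  32.] [489. 135.  99.] [461.  99.  75.]
    100 160 305 [455.  95. 102.] [504. 146. 144.] [479. 118. 112.]
    120 300 89 [467. 107. 127.] [494. 133. 145.] [479. 119. 141.]
top org zmax 124.0 lo [ 473. -280.   22.] hi [630.  -9. 122.]
side squat zmax 142.0 lo [578. 263.  25.] hi [626. 306. 142.]
    30 100 457 [578. 269.  32.] [623. 307.  98.] [590. 300.  67.]
    100 160 468 [581. 260. 102.] [629. 303. 143.] [600. 286. 113.]
    120 300 170 [593. 265. 122.] [619. 291. 143.] [604. 282. 141.]
side slim zmax 195.0 lo [456. 160.  26.] hi [549. 287. 195.]
    30 100 499 [456. 144.  34.] [550. 287.  98.] [479. 277.  68.]
    100 160 425 [456. 183. 101.] [542. 287. 159.] [470. 280. 134.]
    120 300 556 [457. 254. 123.] [494. 286. 196.] [473. 276. 159.]
```

View pics/crop.png

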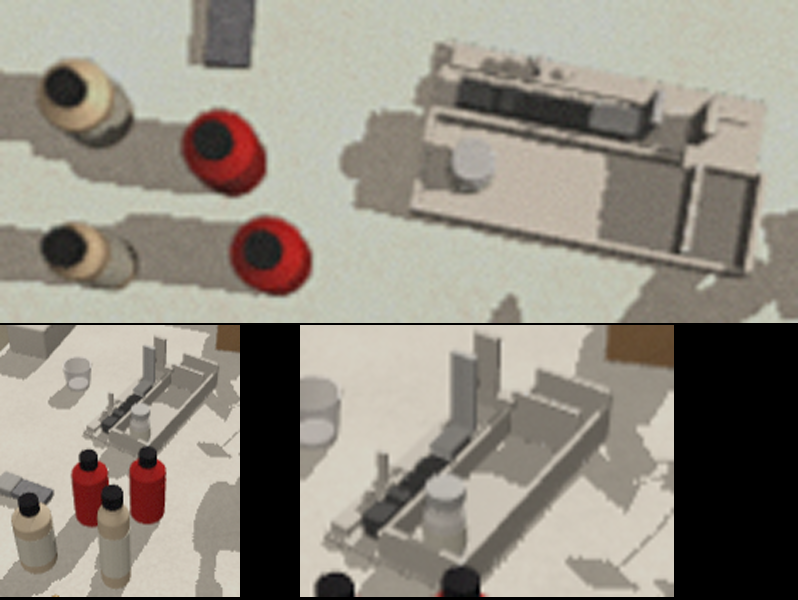

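The upper cream bottle in the top crop (85,100) has the same form as the red ones and is 142 mm tall, so it is the squat one, at about (606,276). The lower one at (75,250) is slim and 195 mm tall. The organiser's end wall is on the right (world -y), and the lever and grip plates are at about (655,110) and (700,110) in the crop. The tall tab stands near (540,65).

```bash
python3 - <<'E'
from h import *
T=np.load("top0.npz");S=np.load("side0.npz")
P=cloud(T,T["d"])[150:235,305:415].reshape(-1,3);P=P[~np.isnan(P[:,0])]
w=P[(P[:,2]>5)&(P[:,2]<64)&(P[:,0]>450)]
r=cv2.minAreaRect(w[:,:2].astype(np.float32));print(r,cv2.boxPoints(r).round())
g=P[(P[:,2]>75)&(P[:,2]<135)]
print("grips",len(g));print(g[g[:,2]>112].round().tolist())
y=-0.18
Q=cloud(S,S["d"])[140:230,280:390].reshape(-1,3);Q=Q[~np.isnan(Q[:,0])];Q=Q[(Q[:,2]>68)&(Q[:,2]<128)]
for b in range(-300,0,10):
    k=Q[(Q[:,1]>b)&(Q[:,1]<=b+10)]
    if len(k)>3: print(b,len(k),k.min(0).round(),k.max(0).round())
E
```

```text
((576.909912109375, -146.88278198242188), (349.721923828125, 256.2974853515625), 87.05036926269531) [[ 440. -315.]
 [ 696. -328.]
 [ 714.   21.]
 [ 458.   34.]]
grips 217
[[604.0, -189.0, 121.0], [604.0, -192.0, 125.0], [604.0, -195.0, 122.0], [602.0, -189.0, 119.0], [601.0, -192.0, 124.0], [600.0, -194.0, 127.0], [598.0, -189.0, 123.0], [597.0, -191.0, 126.0], [597.0, -194.0, 127.0], [596.0, -187.0, 115.0], [595.0, -188.0, 123.0], [595.0, -192.0, 122.0], [594.0, -194.0, 129.0], [594.0, -231.0, 123.0], [594.0, -233.0, 127.0], [594.0, -236.0, 125.0], [592.0, -186.0, 121.0], [592.0, -188.0, 124.0], [592.0, -192.0, 121.0], [592.0, -229.0, 118.0], [591.0, -230.0, 126.0], [591.0, -233.0, 126.0], [592.0, -237.0, 122.0], [589.0, -186.0, 120.0], [587.0, -187.0, 130.0], [589.0, -192.0, 121.0], [589.0, -229.0, 116.0], [588.0, -230.0, 123.0], [588.0, -234.0, 123.0], [588.0, -236.0, 125.0], [586.0, -185.0, 124.0], [585.0, -188.0, 125.0], [585.0, -191.0, 126.0], [585.0, -227.0, 123.0], [585.0, -230.0, 125.0], [586.0, -234.0, 119.0], [585.0, -236.0, 127.0], [582.0, -185.0, 125.0], [582.0, -188.0, 
[... 384 characters left out ...]
119.0], [578.0, -226.0, 114.0], [576.0, -226.0, 126.0], [576.0, -230.0, 122.0], [576.0, -233.0, 123.0], [574.0, -225.0, 116.0], [572.0, -226.0, 128.0], [572.0, -229.0, 129.0], [572.0, -232.0, 129.0], [571.0, -224.0, 120.0], [570.0, -227.0, 123.0], [570.0, -229.0, 125.0], [570.0, -232.0, 125.0], [568.0, -228.0, 115.0], [568.0, -231.0, 118.0]]
-240 12 [ 568. -236.   68.] [ 594. -230.  126.]
-230 102 [ 567. -230.   70.] [ 594. -220.  126.]
-200 5 [ 590. -195.   78.] [ 604. -190.  124.]
-190 116 [ 576. -190.   68.] [ 604. -180.  126.]
-60 17 [539. -59.  79.] [566. -51.  84.]
-50 30 [537. -50.  75.] [572. -40.  85.]
-40 34 [536. -39.  68.] [570. -30.  84.]
-30 30 [543. -30.  69.] [566. -23.  86.]
```

```bash
python3 - <<'E'
from h import *
for n,(u0,u1,v0,v1) in (("top",(420,540,200,290)),("side",(388,450,75,165))):
    D=np.load(n+"0.npz");P=cloud(D,D["d"])[v0:v1,u0:u1]; im=D["im"][v0:v1,u0:u1].astype(int)
    k=(im[...,1]>im[...,0]+15)&(im[...,1]>im[...,2]+5); Q=P[k]; Q=Q[~np.isnan(Q[:,0])]
    print(n,len(Q),Q.min(0).round(),Q.max(0).round())
E
```

```text
top 1734 [ 277. -720.   -1.] [ 453. -258.  787.]
side 769 [  275. -1057.  -111.] [ 516. -285.  290.]
```

Call:
apply_moves:
  targets:
    - {"travel":[0,0,40],"rot":[0,0,0]}
    - {"travel":[0,0,80],"rot":[0,0,0]}
    - {"travel":[0,0,120],"rot":[0,0,0]}
    - {"travel":[0,0,160],"rot":[0,0,0]}
    - {"travel":[10,10,200],"rot":[0,0,-0.1]}
    - {"travel":[35,35,220],"rot":[0,0,-0.2]}
    - {"travel":[64,64,220],"rot":[0,0,-0.3]}
    - {"travel":[93,93,220],"rot":[0,0,-0.4]}
    - {"travel":[122,122,220],"rot":[0,0,-0.5]}
    - {"travel":[150,150,220],"rot":[0,0,-0.59]}
  fingers: 85
  squeeze: 25

```text
clock: 0.93
position: [385.6, -427.6, 468.1]
ee_rot: [-0.0, 0.994, -0.105, -0.0]
ft_force: [0.5, -1.2, 0.3]
gripper_width: 0.996
grip_force: 0.0
```

Call:
apply_moves:
  targets:
    - {"travel":[29,29,0],"rot":[0,0,0]}
    - {"travel":[58,58,0],"rot":[0,0,0]}
    - {"travel":[87,87,0],"rot":[0,0,0]}
    - {"travel":[116,116,0],"rot":[0,0,0]}
    - {"travel":[145,145,0],"rot":[0,0,0]}
    - {"travel":[165,168,-30],"rot":[0,0,0]}
    - {"travel":[183,195,-55],"rot":[0,0,0]}
    - {"travel":[202,219,-80],"rot":[0,0,0]}
    - {"travel":[202,219,-110],"rot":[0,0,0]}
    - {"travel":[202,219,-120],"rot":[0,0,0]}

```text
clock: 1.77
position: [585.9, -208.2, 343.7]
ee_rot: [-0.001, 0.995, -0.101, -0.003]
ft_force: [-0.3, -0.8, -0.9]
gripper_width: 0.994
grip_force: 0.0
```

```bash
python3 - <<'E'
from h import *
im,d,m=grab("wrist"); s=arm.get_state(); np.savez("w1.npz",im=im,d=d,**{k:np.array(m[k]) for k in m})
cv2.imwrite("pics/w1.png",im[...,::-1]); print(s["position"],s["ee_rot"],s["clock"],-np.array(m["R"]).T@np.array(m["t"]))
E
```

```text
[ 585.30649409 -209.20028679  343.82588726] [-0.00104008  0.99479444 -0.10184382 -0.00328333] 1.8167 [ 658.01403838 -223.06796992  468.25565096]
```

View pics/w1.png

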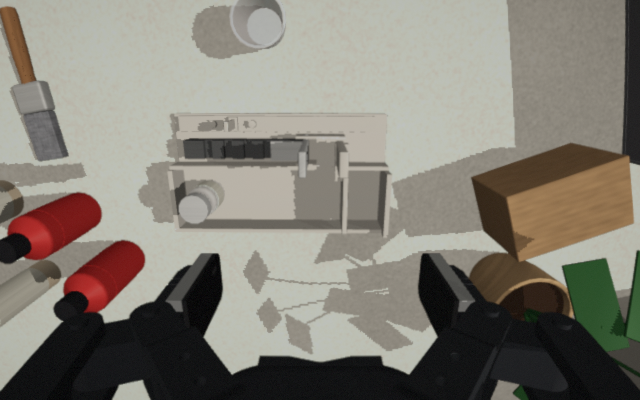

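The wrist view has the tray level at rows 113–235, the strip at columns 183–305, row 150, and the grip plates at (303,160) and (342,160). The tab and studs are near (215–255,124). I'll enlarge the strip and measure it.

```bash
python3 - <<'E'
from h import *
W=np.load("w1.npz"); im=W["im"]
cv2.imwrite("pics/w1c.png",cv2.resize(im[105:185,165:360],(780,320),interpolation=cv2.INTER_CUBIC)[...,::-1])
P=cloud(W,W["d"]);C=P[105:245,160:400].reshape(-1,3);C=C[~np.isnan(C[:,0])]
g=C[C[:,2]>117]; a=g[g[:,1]<-212]; b=g[g[:,1]>-212]
for q in(a,b):
    r=cv2.minAreaRect(q[:,:2].astype(np.float32)); print(len(q),r,np.median(q[:,2]))
# tray: front wall top z~45, end wall top z~60
e=C[(C[:,2]>55)&(C[:,2]<64)&(C[:,1]<-255)]; print("end",len(e),cv2.fitLine(e[:,:2].astype(np.float32),cv2.DIST_HUBER,0,.01,.01).ravel(),e.min(0),e.max(0))
f=C[(C[:,2]>40)&(C[:,2]<49)&(C[:,0]<545)];print("front",len(f),cv2.fitLine(f[:,:2].astype(np.float32),cv2.DIST_HUBER,0,.01,.01).ravel(),f.min(0),f.max(0))
E
```

```text
271 ((581.4365234375, -230.95411682128906), (9.483182907104492, 27.85996437072754), 79.37648010253906) 123.99721376651559
211 ((590.0394287109375, -189.37547302246094), (7.308867454528809, 27.800729751586914), 77.91952514648438) 123.86777902997528
end 347 [ 9.7902602e-01 -2.0373516e-01  5.0382614e+02 -2.7752240e+02] [ 460.18501846 -288.69463135   55.04963396] [ 544.50554992 -266.1155599    61.25652361]
front 1132 [ 2.0651568e-01  9.7844326e-01  4.9398367e+02 -1.3042297e+02] [ 461.6643337  -289.45993341   40.00154983] [544.99936993   6.55508799  48.86748317]
```

View pics/w1c.png

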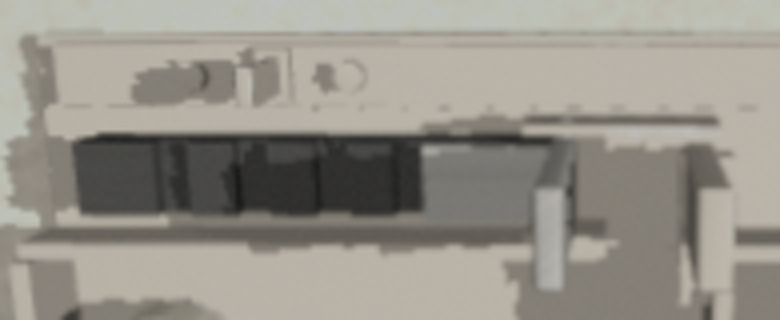

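```bash
cat >> h.py <<'E'
yw=-0.206
ex=np.array([np.cos(yw),np.sin(yw)]);ey=np.array([-np.sin(yw),np.cos(yw)])
O=ex*(np.dot([493.98,-130.42],ex)+47.5)+ey*(np.dot([503.83,-277.52],ey)+163)
def org(P): return np.concatenate([((P[...,:2]-O)@np.c_[ex,ey]),P[...,2:]],-1)
E
python3 - <<'E'
from h import *
W=np.load("w1.npz");T=np.load("top0.npz");S=np.load("side0.npz")
print("O",O,"grip",org(np.array([581.4,-231,124])),"lever",org(np.array([590,-189.4,124])))
for n,D in(("w",W),("t",T),("s",S)):
    G=org(cloud(D,D["d"])).reshape(-1,3);G=G[~np.isnan(G[:,0])]
    k=G[(G[:,0]>80)&(G[:,0]<104)&(abs(G[:,1])<120)]
    t=k[(k[:,2]>30)&(k[:,2]<62)]; print(n,"tab",len(t), len(t) and (np.percentile(t,[5,50,95],axis=0).round(1).tolist()))
    s=k[(k[:,2]>20.5)&(k[:,2]<27)]; print("  stud y",np.sort(s[:,1].round()).tolist())
    r=G[(abs(G[:,0]-60)<5)&(G[:,2]<60)&(G[:,2]>15)]
    for y in range(-40,100,3):
        q=r[(r[:,1]>=y)&(r[:,1]<y+3)]
        if n=="w" and len(q): print(y,len(q),np.median(q[:,2]).round(1),q[:,2].min().round(1))
# wrist intensity profile along strip at z=32,x=60
ys=np.arange(-40,90,1.)
p=np.c_[(O+60*ex+ys[:,None]*ey),np.full(len(ys),32.)]
c=p@W["R"].T+W["t"];r=c[:,:2]/c[:,2:];r*=1+W["k1"]*(r**2).sum(1,keepdims=True)
K=W["camera_matrix"];u=K[0,0]*r[:,0]+K[0,2];v=K[1,1]*r[:,1]+K[1,2]
g=cv2.cvtColor(W["im"],cv2.COLOR_RGB2GRAY).astype(np.float32)
pr=cv2.remap(cv2.GaussianBlur(g,(1,5),0),u.astype(np.float32),v.astype(np.float32),1).ravel()
print([(int(a),int(b)) for a,b in zip(ys,pr)][::2],u[[0,-1]],v[[0,-1]])
E
```

```text
O [ 544.77627092 -119.55554698] grip [  58.64492128 -101.59693327  124.        ] lever [ 58.55397231 -59.11738845 124.        ]
w tab 95 [[84.8, 32.9, 32.6], [90.7, 33.4, 51.4], [95.8, 37.3, 56.3]]
  stud y [6.0, 6.0, 6.0, 6.0, 7.0, 7.0, 7.0, 7.0, 7.0, 7.0, 8.0, 8.0, 8.0, 9.0, 9.0, 9.0, 9.0, 10.0, 10.0, 10.0, 10.0, 10.0, 10.0, 10.0, 11.0, 11.0, 11.0, 11.0, 11.0, 11.0, 11.0, 12.0, 12.0, 12.0, 12.0, 13.0, 13.0, 13.0, 13.0, 14.0, 14.0, 14.0, 14.0, 15.0, 30.0, 30.0, 31.0, 31.0, 31.0, 31.0, 31.0, 31.0, 32.0, 32.0, 32.0, 32.0, 32.0, 32.0, 33.0, 33.0, 33.0, 33.0, 33.0, 33.0, 33.0, 33.0, 33.0, 33.0, 33.0, 33.0, 34.0, 34.0, 34.0, 34.0, 36.0, 37.0, 38.0, 39.0, 40.0, 41.0, 58.0, 58.0, 58.0, 59.0, 59.0, 59.0, 59.0, 59.0, 59.0, 59.0, 60.0, 60.0, 60.0, 60.0, 60.0, 60.0, 61.0, 61.0, 62.0, 62.0, 62.0, 62.0, 62.0, 62.0, 62.0, 63.0, 63.0, 63.0, 63.0, 63.0, 63.0, 63.0, 64.0, 64.0, 64.0, 64.0, 65.0, 65.0, 65.0, 65.0, 65.0, 66.0, 66.0, 66.0, 66.0, 66.0, 67.0, 67.0]
-40 16 39.9 38.8
-37 18 40.2 38.9
-34 22 40.2 38.8
-31 16 40.1 38.6
-28 21 40.3 38.3
-25 17 39.8 38.8
-22 15 40.4 38.7
-19 24 39.8 38.3
-16 1
[... 1107 characters left out ...]
 117), (-34, 117), (-32, 117), (-30, 117), (-28, 118), (-26, 117), (-24, 117), (-22, 118), (-20, 117), (-18, 118), (-16, 114), (-14, 87), (-12, 50), (-10, 46), (-8, 47), (-6, 39), (-4, 42), (-2, 47), (0, 49), (2, 47), (4, 48), (6, 48), (8, 47), (10, 48), (12, 48), (14, 48), (16, 47), (18, 46), (20, 34), (22, 43), (24, 48), (26, 48), (28, 47), (30, 47), (32, 47), (34, 48), (36, 49), (38, 47), (40, 48), (42, 47), (44, 44), (46, 29), (48, 45), (50, 55), (52, 68), (54, 72), (56, 72), (58, 72), (60, 71), (62, 62), (64, 47), (66, 54), (68, 64), (70, 64), (72, 55), (74, 68), (76, 70), (78, 72), (80, 72), (82, 72), (84, 72), (86, 72), (88, 72)] [290.2990394  191.05042007] [148.23552076 148.26795601]
```

The depth profile along the strip puts the notches at organiser y of about 15.5, 42 and 68. The tab is at y of about 35.5, so I want the middle notch. The latch is at about -18.6, so the slide is about 60.5 mm along organiser +y, which is world (12.4, 59.2). Now I'll go down over the grips.

Call:
apply_moves:
  targets:
    - {"travel":[0,0,-30],"rot":[0,0,0]}
    - {"travel":[0,0,-65],"rot":[0,0,0]}
    - {"travel":[0,0,-100],"rot":[0,0,0]}
    - {"travel":[0,0,-135],"rot":[0,0,0]}
    - {"travel":[0,0,-165],"rot":[0,0,0]}
    - {"travel":[0,0,-190],"rot":[0,0,0]}
    - {"travel":[0,0,-200],"rot":[0,0,0]}
    - {"travel":[0,0,-205],"rot":[0,0,0]}
    - {"travel":[0,0,-205],"rot":[0,0,0]}
    - {"travel":[0,0,-205],"rot":[0,0,0]}
  fingers: 85
  squeeze: 20

```text
clock: 2.65
position: [587.4, -211.1, 145.0]
ee_rot: [0.0, 0.995, -0.103, 0.001]
ft_force: [-0.3, -0.3, 0.5]
gripper_width: 0.996
grip_force: 0.0
```

Call:
apply_moves:
  targets:
    - {"travel":[-1,0,-10],"rot":[0,0,0]}
    - {"travel":[-1.5,0.5,-20],"rot":[0,0,0]}
    - {"travel":[-1.5,0.5,-30],"rot":[0,0,0]}
    - {"travel":[-1.5,0.5,-38],"rot":[0,0,0]}
    - {"travel":[-1.5,0.5,-43],"rot":[0,0,0]}
    - {"travel":[-1.5,0.5,-46],"rot":[0,0,0]}
    - {"travel":[-1.5,0.5,-46],"rot":[0,0,0]}
    - {"travel":[-1.5,0.5,-46],"rot":[0,0,0]}
    - {"travel":[-1.5,0.5,-46],"rot":[0,0,0]}
    - {"travel":[-1.5,0.5,-46],"rot":[0,0,0]}
  fingers: 62

```text
clock: 3.48
position: [585.4, -209.9, 97.7]
ee_rot: [0.0, 0.995, -0.102, 0.0]
ft_force: [-0.4, 0.6, 0.4]
gripper_width: 0.728
grip_force: 0.0
```

Call:
apply_moves:
  targets:
    - {"travel":[0,0,0],"rot":[0,0,0]}
    - {"travel":[0,0,0],"rot":[0,0,0]}
    - {"travel":[0,0,0],"rot":[0,0,0]}
    - {"travel":[0,0,0],"rot":[0,0,0]}
    - {"travel":[0,0,0],"rot":[0,0,0]}
    - {"travel":[0,0,0],"rot":[0,0,0]}
    - {"travel":[0,0,0],"rot":[0,0,0]}
    - {"travel":[0,0,0],"rot":[0,0,0]}
    - {"travel":[0,0,0],"rot":[0,0,0]}
    - {"travel":[0,0,0],"rot":[0,0,0]}
  fingers: 50

```text
clock: 4.32
position: [585.3, -210.1, 97.8]
ee_rot: [0.0, 0.995, -0.103, 0.0]
ft_force: [-1.8, -1.8, 6.4]
gripper_width: 0.589
grip_force: 5.8
```

Call:
apply_moves:
  targets:
    - {"travel":[-0.2,-1,0],"rot":[0,0,0]}
    - {"travel":[-0.4,-2,0],"rot":[0,0,0]}
    - {"travel":[-0.6,-3,0],"rot":[0,0,0]}
    - {"travel":[-0.8,-4,0],"rot":[0,0,0]}
    - {"travel":[-1.0,-5,0],"rot":[0,0,0]}
    - {"travel":[-1.2,-6,0],"rot":[0,0,0]}
    - {"travel":[-1.3,-6.5,0],"rot":[0,0,0]}
    - {"travel":[-1.4,-7,0],"rot":[0,0,0]}
    - {"travel":[-1.4,-7,0],"rot":[0,0,0]}
    - {"travel":[-1.4,-7,0],"rot":[0,0,0]}
  fingers: 33
  squeeze: 25

```text
clock: 5.15
position: [584.1, -216.7, 98.2]
ee_rot: [-0.0, 0.995, -0.103, 0.001]
ft_force: [-1.7, 1.3, 12.1]
gripper_width: 0.455
grip_force: 24.7
```

```bash
python3 - <<'E'
from h import *
im,d,m=grab("wrist"); im2,d2,m2=grab("side")
a=cv2.resize(im2[140:225,280:390],(520,400),interpolation=cv2.INTER_CUBIC)
c=np.zeros((560,800,3),np.uint8);c[:250,:400]=cv2.resize(im,(400,250));c[:400,280+0:800]=a;c[:250,:280]=cv2.resize(im,(280,250)) ; c[160:560,:280]=0
c[:,:280]=0; c[:175,:280]=cv2.resize(im,(280,175)); 
cv2.imwrite("pics/g1.png",c[...,::-1])
G=org(cloud(m2,d2)).reshape(-1,3);G=G[~np.isnan(G[:,0])]
k=G[(abs(G[:,0]-60)<14)&(G[:,2]>66)&(G[:,1]<-30)&(G[:,1]>-130)]
for z in range(66,126,6):
    q=k[(k[:,2]>=z)&(k[:,2]<z+6)]
    print(z,np.histogram(q[:,1],bins=range(-130,-30,5))[0].tolist())
print(arm.get_state()["grip_force"])
E
```

```text
66 [0, 0, 0, 0, 0, 0, 4, 1, 0, 0, 0, 0, 4, 7, 0, 0, 0, 0, 0]
72 [0, 0, 0, 0, 0, 0, 4, 1, 0, 0, 0, 0, 5, 5, 0, 0, 0, 0, 0]
78 [0, 0, 0, 0, 0, 0, 2, 0, 0, 0, 0, 1, 2, 4, 0, 0, 0, 0, 0]
84 [0, 0, 0, 0, 0, 1, 2, 2, 0, 0, 0, 1, 1, 2, 2, 0, 0, 0, 0]
90 [0, 0, 0, 1, 0, 1, 2, 2, 0, 0, 0, 1, 1, 3, 0, 5, 0, 0, 0]
96 [0, 0, 0, 1, 0, 0, 4, 1, 0, 0, 0, 0, 1, 2, 3, 5, 0, 0, 0]
102 [0, 0, 0, 2, 0, 0, 3, 1, 0, 0, 0, 1, 1, 3, 3, 3, 0, 0, 0]
108 [0, 0, 0, 1, 0, 0, 6, 1, 0, 0, 1, 1, 2, 1, 1, 5, 0, 0, 0]
114 [0, 0, 0, 2, 0, 1, 6, 1, 0, 0, 0, 2, 1, 0, 5, 1, 0, 0, 0]
120 [0, 0, 1, 0, 6, 3, 3, 3, 0, 2, 1, 2, 0, 0, 2, 1, 0, 0, 0]
24.6893078670837
```

View pics/g1.png

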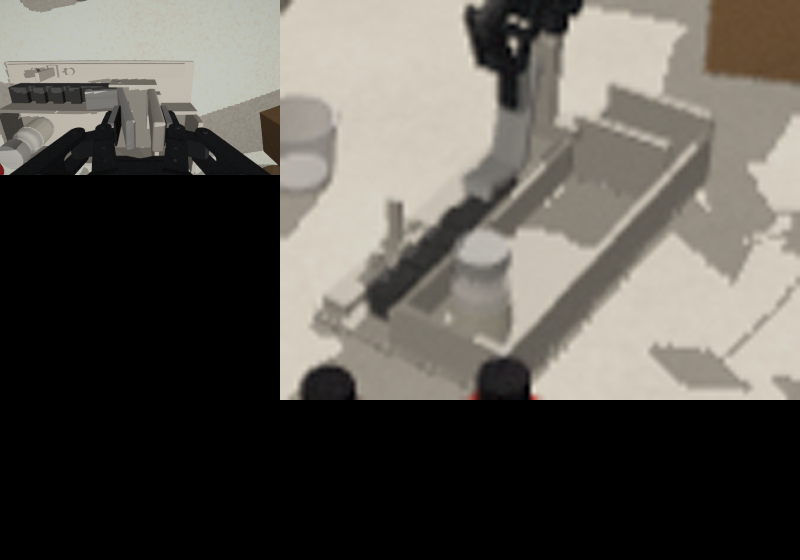

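The lever is visibly tilted in against the fixed grip and the latch is raised. I'll slide slowly first to confirm it clears.

Call:
apply_moves:
  targets:
    - {"travel":[0.3,1.5,0],"rot":[0,0,0]}
    - {"travel":[0.6,3,0],"rot":[0,0,0]}
    - {"travel":[0.9,4.5,0],"rot":[0,0,0]}
    - {"travel":[1.2,6,0],"rot":[0,0,0]}
    - {"travel":[1.5,7.2,0],"rot":[0,0,0]}
    - {"travel":[1.7,8.2,0],"rot":[0,0,0]}
    - {"travel":[1.9,9,0],"rot":[0,0,0]}
    - {"travel":[2.1,9.8,0],"rot":[0,0,0]}
    - {"travel":[2.2,10.6,0],"rot":[0,0,0]}
    - {"travel":[2.4,11.4,0],"rot":[0,0,0]}

```text
clock: 6.08
position: [586.4, -205.7, 98.2]
ee_rot: [0.0, 0.995, -0.103, 0.001]
ft_force: [-1.9, -1.8, 11.9]
gripper_width: 0.459
grip_force: 26.4
```

Call:
apply_moves:
  targets:
    - {"travel":[0.2,0.8,0],"rot":[0,0,0]}
    - {"travel":[0.4,1.6,0],"rot":[0,0,0]}
    - {"travel":[0.5,2.4,0],"rot":[0,0,0]}
    - {"travel":[0.7,3.2,0],"rot":[0,0,0]}
    - {"travel":[0.8,4,0],"rot":[0,0,0]}
    - {"travel":[1.0,4.8,0],"rot":[0,0,0]}
    - {"travel":[1.2,5.6,0],"rot":[0,0,0]}
    - {"travel":[1.4,6.4,0],"rot":[0,0,0]}
    - {"travel":[1.5,7.2,0],"rot":[0,0,0]}
    - {"travel":[1.7,8,0],"rot":[0,0,0]}

```text
clock: 6.92
position: [588.2, -197.7, 98.1]
ee_rot: [0.0, 0.995, -0.103, 0.001]
ft_force: [-2.5, -1.3, 12.4]
gripper_width: 0.458
grip_force: 26.4
```

Call:
apply_moves:
  targets:
    - {"travel":[0.7,3.5,0],"rot":[0,0,0]}
    - {"travel":[1.6,8,0],"rot":[0,0,0]}
    - {"travel":[2.6,12.5,0],"rot":[0,0,0]}
    - {"travel":[3.5,17,0],"rot":[0,0,0]}
    - {"travel":[4.4,21.5,0],"rot":[0,0,0]}
    - {"travel":[5.4,26,0],"rot":[0,0,0]}
    - {"travel":[6.3,30.5,0],"rot":[0,0,0]}
    - {"travel":[7.2,35,0],"rot":[0,0,0]}
    - {"travel":[8,38.7,0],"rot":[0,0,0]}
    - {"travel":[8.3,40.2,0],"rot":[0,0,0]}

```text
clock: 7.75
position: [596.7, -157.1, 98.2]
ee_rot: [0.0, 0.995, -0.102, 0.001]
ft_force: [-2.0, -2.1, 10.7]
gripper_width: 0.457
grip_force: 26.3
```

```bash
python3 - <<'E'
from h import *
im,d,m=grab("wrist"); s=arm.get_state(); print(s["position"],org(s["position"]),s["ft_force"],s["grip_force"],s["gripper_width"]*85.4)
cv2.imwrite("pics/w2.png",im[...,::-1]); 
G=org(cloud(m,d)).reshape(-1,3);G=G[~np.isnan(G[:,0])]
r=G[(abs(G[:,0]-60)<5)&(G[:,2]<70)&(G[:,2]>15)]
for y in range(-20,80,2):
    q=r[(r[:,1]>=y)&(r[:,1]<y+2)]
    if len(q): print(y,len(q),np.median(q[:,2]).round(1),end="; ")
E
```

```text
[ 596.72438551 -156.9224988    98.15493951] [ 58.49303682 -25.95111444  98.15493951] [-0.76418978  1.53238968 11.88811751] 24.8404960334301 38.85223915092813
-20 64 41.3; -18 47 41.2; -16 65 41.1; -14 48 41.2; -12 26 41.0; -10 50 24.3; -8 46 24.3; -6 35 24.3; -4 4 67.4; -2 19 59.5; 0 16 51.3; 2 29 41.5; 4 64 41.2; 6 61 41.7; 8 58 42.2; 10 58 42.5; 12 64 43.2; 14 61 43.5; 16 57 43.9; 18 66 44.5; 20 59 44.9; 22 59 45.2; 24 67 45.6; 26 60 46.2; 28 67 46.7; 30 62 47.0; 32 67 47.6; 34 63 48.0; 36 64 48.4; 38 68 48.9; 40 68 49.3; 42 29 49.7; 48 1 31.6; 50 44 31.2; 52 51 31.2; 54 54 31.2; 56 48 31.3; 58 49 31.4; 60 45 31.2; 62 12 31.0; 64 9 24.8; 66 46 24.3; 68 45 24.3; 70 47 24.2; 72 127 27.7; 74 56 31.3; 76 53 31.2; 78 43 31.3;
```

View pics/w2.png

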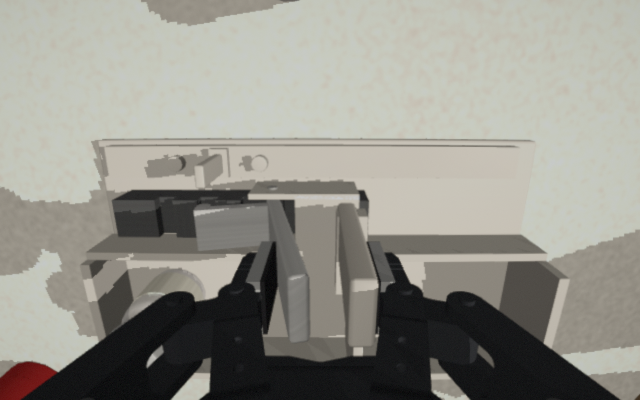

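Call:
apply_moves:
  targets:
    - {"travel":[0.5,2.5,0],"rot":[0,0,0]}
    - {"travel":[0.5,2.5,0],"rot":[0,0,0]}
    - {"travel":[0.5,2.5,0],"rot":[0,0,0]}
    - {"travel":[0.5,2.5,0],"rot":[0,0,0]}
    - {"travel":[0.5,2.5,0],"rot":[0,0,0]}
    - {"travel":[0.5,2.5,0],"rot":[0,0,0]}
    - {"travel":[0.5,2.5,0],"rot":[0,0,0]}
    - {"travel":[0.5,2.5,0],"rot":[0,0,0]}
    - {"travel":[0.5,2.5,0],"rot":[0,0,0]}
    - {"travel":[0.5,2.5,0],"rot":[0,0,0]}
  fingers: 44

```text
clock: 8.63
position: [597.1, -154.5, 97.8]
ee_rot: [-0.0, 0.995, -0.102, 0.001]
ft_force: [0.6, 3.3, 7.2]
gripper_width: 0.513
grip_force: 5.5
```

Call:
apply_moves:
  targets:
    - {"travel":[0.4,2,0],"rot":[0,0,0]}
    - {"travel":[0.5,2.5,0],"rot":[0,0,0]}
    - {"travel":[0.5,2.5,0],"rot":[0,0,0]}
    - {"travel":[0.5,2.5,0],"rot":[0,0,0]}
    - {"travel":[0.5,2.5,0],"rot":[0,0,0]}
    - {"travel":[0.5,2.5,0],"rot":[0,0,0]}
    - {"travel":[0.5,2.5,0],"rot":[0,0,0]}
    - {"travel":[0.5,2.5,0],"rot":[0,0,0]}
    - {"travel":[0.5,2.5,0],"rot":[0,0,0]}
    - {"travel":[0.5,2.5,0],"rot":[0,0,0]}
  fingers: 49.5

```text
clock: 9.47
position: [597.3, -152.2, 97.4]
ee_rot: [-0.0, 0.995, -0.102, 0.0]
ft_force: [5.3, 0.6, 3.5]
gripper_width: 0.58
grip_force: 4.0
```

Call:
apply_moves:
  targets:
    - {"travel":[0.4,2,0],"rot":[0,0,0]}
    - {"travel":[0.6,3,0],"rot":[0,0,0]}
    - {"travel":[0.6,3,0],"rot":[0,0,0]}
    - {"travel":[0.6,3,0],"rot":[0,0,0]}
    - {"travel":[0.6,3,0],"rot":[0,0,0]}
    - {"travel":[0.6,3,0],"rot":[0,0,0]}
    - {"travel":[0.6,3,0],"rot":[0,0,0]}
    - {"travel":[0.6,3,0],"rot":[0,0,0]}
    - {"travel":[0.6,3,0],"rot":[0,0,0]}
    - {"travel":[0.6,3,0],"rot":[0,0,0]}
  fingers: 58

```text
clock: 10.3
position: [597.7, -149.2, 97.3]
ee_rot: [0.0, 0.995, -0.102, -0.0]
ft_force: [0.3, 0.1, -0.9]
gripper_width: 0.681
grip_force: 0.0
```

```bash
cat > chk.py <<'E'
from h import *
im,d,m=grab("wrist"); s=arm.get_state(); print(s["position"],org(s["position"]),s["ft_force"],s["grip_force"],s["gripper_width"]*85.4)
G=org(cloud(m,d)).reshape(-1,3);G=G[~np.isnan(G[:,0])]
r=G[(abs(G[:,0]-60)<5)&(G[:,2]<70)&(G[:,2]>15)]
for y in range(-20,80,2):
    q=r[(r[:,1]>=y)&(r[:,1]<y+2)]
    if len(q): print(y,len(q),np.median(q[:,2]).round(1),end="; ")
g=G[(G[:,2]>117)&(G[:,2]<128)&(abs(G[:,0]-58)<20)];print("\n",np.histogram(g[:,1],bins=range(-70,30,4)))
im,d,m=grab("side");G=org(cloud(m,d)).reshape(-1,3);G=G[~np.isnan(G[:,0])]
r=G[(abs(G[:,0]-60)<8)&(G[:,2]<70)&(G[:,2]>15)]
for y in range(0,80,4):
    q=r[(r[:,1]>=y)&(r[:,1]<y+4)]
    if len(q): print(y,len(q),np.median(q[:,2]).round(1),end="; ")
E
python3 chk.py
```

```text
[ 597.68650306 -149.20446577   97.2794766 ] [ 57.85611855 -18.19946693  97.2794766 ] [-0.51437642 -0.97154824 -0.02178794] 0.0 58.25366522423637
-20 60 41.4; -18 63 41.5; -16 49 41.4; -14 49 40.7; -12 46 24.3; -10 45 24.2; -8 51 24.2; -6 56 24.3; -4 148 44.6; 6 6 40.1; 8 30 40.2; 10 56 40.2; 12 56 40.3; 14 56 40.1; 16 59 40.5; 18 53 40.3; 20 59 40.4; 22 59 40.4; 24 55 40.3; 26 56 40.3; 28 57 40.3; 30 55 40.4; 32 55 40.1; 34 60 40.2; 36 52 40.0; 38 61 40.2; 40 52 40.2; 42 51 40.3; 44 35 40.2; 48 46 31.3; 50 49 31.2; 52 51 31.2; 54 54 31.2; 56 54 31.2; 58 51 31.3; 60 45 31.0; 62 8 30.9; 64 17 24.6; 66 48 24.1; 68 50 24.2; 70 52 24.1; 72 126 27.4; 74 50 31.1; 76 51 31.2; 78 51 31.3; 
 (array([ 15,  41,  37,  38, 200, 403, 837, 933, 483,   0,   0,   0,   0,
         0,   0,   0, 366, 946, 617,   0, 517, 182,  35,  26]), array([-70, -66, -62, -58, -54, -50, -46, -42, -38, -34, -30, -26, -22,
       -18, -14, -10,  -6,  -2,   2,   6,  10,  14,  18,  22,  26]))
0 6 56.5; 4 28 55.8; 8 7 40.9; 12 3 40.4; 16 3 40.3; 20 5 40.0; 24 2 40.8; 28 4 40.2; 32 4 40.8; 36 4 39.8; 40 7 35.5; 44 10 37.3; 48 5 29.4; 52 4 30.4; 56 3 31.5; 60 10 27.8; 64 4 25.3; 72 5 30.0; 76 2 29.8;
```

The latch arm lies flat at z 40.2, as it did at the start, its tip is in the middle notch, and the finger force is 0. So the divider is latched. Now I'll open, lift and go to the squat bottle.

Call:
apply_moves:
  targets:
    - {"travel":[0,0,0],"rot":[0,0,0]}
    - {"travel":[0,0,0],"rot":[0,0,0]}
    - {"travel":[0,0,0],"rot":[0,0,0]}
    - {"travel":[0,0,15],"rot":[0,0,0]}
    - {"travel":[0,0,50],"rot":[0,0,0]}
    - {"travel":[0,0,90],"rot":[0,0,0]}
    - {"travel":[0,0,130],"rot":[0,0,0]}
    - {"travel":[0,15,165],"rot":[0,0,0]}
    - {"travel":[0,40,190],"rot":[0,0,0]}
    - {"travel":[0,70,200],"rot":[0,0,0]}
  fingers: 75
  squeeze: 30

```text
clock: 11.23
position: [598.8, -79.7, 301.6]
ee_rot: [0.0, 0.995, -0.103, 0.003]
ft_force: [0.8, 0.1, -0.1]
gripper_width: 0.877
grip_force: 0.0
```

```bash
python3 chk.py
```

```text
[598.69368623 -74.20923643 301.9619705 ] [ 43.50202367  55.41614828 301.9619705 ] [0.71319776 6.76887759 1.52977642] 0.0 75.29073270779277
-20 16 41.1; -18 13 40.8; -16 9 40.3; -14 9 40.5; -12 3 25.5; 4 34 51.7; 6 18 40.0; 8 17 40.2; 10 10 40.3; 12 17 40.4; 14 17 39.9; 16 18 39.9; 18 12 40.2; 20 14 40.3; 22 17 40.1; 24 17 40.1; 26 11 40.2; 28 15 40.5; 30 18 39.9; 32 18 40.3; 34 15 40.5; 36 11 40.3; 38 18 40.1; 40 16 39.6; 42 17 40.3; 44 9 40.2; 46 16 24.2; 48 18 31.1; 50 18 31.4; 52 8 31.9; 54 17 31.2; 56 18 31.1; 58 9 31.5; 60 18 30.8; 62 17 30.6; 64 8 24.4; 66 16 24.2; 68 16 24.2; 70 8 23.6; 72 20 30.7; 74 14 30.8; 76 18 31.3; 78 17 30.7; 
 (array([  0,   0,   0,   0,   0,  21, 131, 141,  86,   0,   0,   0,   0,
         0,   0,   0,  15, 127, 149,   0,   0,   0,   0,   0]), array([-70, -66, -62, -58, -54, -50, -46, -42, -38, -34, -30, -26, -22,
       -18, -14, -10,  -6,  -2,   2,   6,  10,  14,  18,  22,  26]))
0 5 63.6; 4 26 55.1; 8 6 39.5; 12 4 40.4; 16 4 41.2; 20 4 40.0; 24 4 39.2; 28 4 39.4; 32 2 40.0; 36 5 40.0; 40 4 35.0; 44 11 35.7; 48 3 30.8; 52 4 31.4; 56 6 31.5; 60 9 26.5; 64 4 24.1; 72 1 32.4; 76 5 31.8;
```

Call:
apply_moves:
  targets:
    - {"travel":[1,40,0],"rot":[0,0,0]}
    - {"travel":[2,80,0],"rot":[0,0,0]}
    - {"travel":[3,120,0],"rot":[0,0,0]}
    - {"travel":[4,160,0],"rot":[0,0,0]}
    - {"travel":[5,200,0],"rot":[0,0,0]}
    - {"travel":[6,240,0],"rot":[0,0,0]}
    - {"travel":[7,280,0],"rot":[0,0,0]}
    - {"travel":[8,318,0],"rot":[0,0,0]}
    - {"travel":[8,345,0],"rot":[0,0,0]}
    - {"travel":[8,355,0],"rot":[0,0,0]}
  fingers: 85

```text
clock: 12.17
position: [605.2, 279.3, 296.5]
ee_rot: [-0.0, 0.995, -0.101, -0.0]
ft_force: [-1.0, -0.3, -1.0]
gripper_width: 0.996
grip_force: 0.0
```

```bash
python3 - <<'E'
from h import *
im,d,m=grab("wrist"); s=arm.get_state(); print(s["position"],s["ee_rot"])
P=cloud(m,d).reshape(-1,3);P=P[~np.isnan(P[:,0])]
k=P[(P[:,2]>138)&(P[:,2]<150)&(abs(P[:,0]-606)<45)&(abs(P[:,1]-276)<45)]
print("cap",len(k),cv2.minEnclosingCircle(k[:,:2].astype(np.float32)))
k=P[(P[:,2]>96)&(P[:,2]<150)&(abs(P[:,0]-606)<45)&(abs(P[:,1]-276)<45)]
print("sh",len(k),cv2.minEnclosingCircle(k[:,:2].astype(np.float32)),np.percentile(k,[2,98],axis=0))
cv2.imwrite("pics/w3.png",im[...,::-1])
E
```

```text
[605.21039862 279.21939258 296.42658394] [-1.84548458e-04  9.94890172e-01 -1.00962004e-01 -4.31298369e-04]
cap 926 ((607.9422607421875, 276.46282958984375), 14.938925743103027)
sh 2966 ((608.1578369140625, 276.46099853515625), 29.880231857299805) [[582.7858666  249.9578569  101.28918076]
 [635.64819534 302.19859634 142.29444492]]
```

View pics/w3.png

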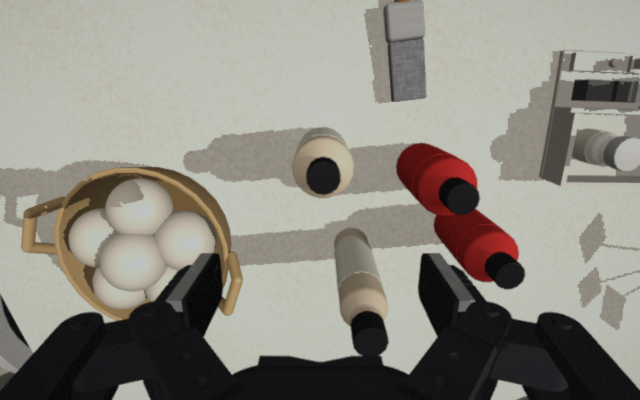

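The squat cream bottle is at (322,175) in the wrist view and measures (608,276.5) with a 30 mm radius, as described. Nothing is within reach of the fingers. Now I'll go down.

Call:
apply_moves:
  targets:
    - {"travel":[1,-1,-30],"rot":[0,0,0]}
    - {"travel":[2.5,-2,-65],"rot":[0,0,0]}
    - {"travel":[2.5,-2,-100],"rot":[0,0,0]}
    - {"travel":[2.5,-2,-130],"rot":[0,0,0]}
    - {"travel":[2.5,-2,-155],"rot":[0,0,0]}
    - {"travel":[2.5,-2,-175],"rot":[0,0,0]}
    - {"travel":[2.5,-2,-190],"rot":[0,0,0]}
    - {"travel":[2.5,-2,-200],"rot":[0,0,0]}
    - {"travel":[2.5,-2,-203],"rot":[0,0,0]}
    - {"travel":[2.5,-2,-203],"rot":[0,0,0]}

```text
clock: 13.05
position: [608.2, 273.1, 93.9]
ee_rot: [0.0, 0.995, -0.103, -0.0]
ft_force: [0.2, -0.2, -0.6]
gripper_width: 0.996
grip_force: 0.0
```

Call:
apply_moves:
  targets:
    - {"travel":[0,0,0],"rot":[0,0,0]}
    - {"travel":[0,0,0],"rot":[0,0,0]}
    - {"travel":[0,0,0],"rot":[0,0,0]}
    - {"travel":[0,0,0],"rot":[0,0,0]}
    - {"travel":[0,0,0],"rot":[0,0,0]}
    - {"travel":[0,0,0],"rot":[0,0,0]}
    - {"travel":[0,0,0],"rot":[0,0,0]}
    - {"travel":[0,0,0],"rot":[0,0,0]}
    - {"travel":[0,0,0],"rot":[0,0,0]}
    - {"travel":[0,0,0],"rot":[0,0,0]}
  fingers: 56
  squeeze: 30

```text
clock: 13.88
position: [609.0, 274.1, 95.7]
ee_rot: [-0.0, 0.995, -0.102, 0.001]
ft_force: [-0.4, 1.1, 5.8]
gripper_width: 0.689
grip_force: 31.7
```

Call:
apply_moves:
  targets:
    - {"travel":[0,0,5],"rot":[0,0,0]}
    - {"travel":[0,0,15],"rot":[0,0,0]}
    - {"travel":[0,0,30],"rot":[0,0,0]}
    - {"travel":[0,0,50],"rot":[0,0,0]}
    - {"travel":[0,0,75],"rot":[0,0,0]}
    - {"travel":[0,0,100],"rot":[0,0,0]}
    - {"travel":[0,0,130],"rot":[0,0,0]}
    - {"travel":[0,0,160],"rot":[0,0,0]}
    - {"travel":[0,-5,185],"rot":[0,0,0]}
    - {"travel":[0,-15,200],"rot":[0,0,0]}

```text
clock: 14.72
position: [608.6, 259.6, 298.7]
ee_rot: [-0.001, 0.995, -0.102, 0.002]
ft_force: [0.4, 0.1, -2.3]
gripper_width: 0.689
grip_force: 33.1
```

```bash
python3 - <<'E'
from h import *
im,d,m=grab("side"); s=arm.get_state(); print(s["position"],s["ft_force"],s["grip_force"],s["gripper_width"]*85.4)
P=cloud(m,d); i=im.astype(int)
cream=(i[...,0]>120)&(i[...,0]-i[...,2]>15)&(i[...,0]-i[...,2]<90)
x=P[...,0];y=P[...,1];z=P[...,2]
k=(abs(x-609)<40)&(abs(y-255)<50)&(z>150)
for z0 in range(150,350,10):
    q=P[k&(z>=z0)&(z<z0+10)]
    if len(q)>3: print(z0,len(q),q[:,0].min().round(),q[:,0].max().round(),q[:,1].min().round(),q[:,1].max().round())
print("target",O-5*ex-115*ey)
E
```

```text
[609.44948833 257.70126349 300.76873903] [ 2.86920125 -2.24483911  1.90194031] 33.13863824609143 58.864691510670305
200 42 578.0 631.0 257.0 292.0
210 86 577.0 630.0 252.0 293.0
220 84 577.0 628.0 252.0 292.0
230 96 577.0 627.0 248.0 292.0
240 99 577.0 628.0 251.0 292.0
250 106 576.0 631.0 248.0 293.0
260 103 576.0 631.0 252.0 292.0
270 102 576.0 624.0 248.0 292.0
280 92 576.0 611.0 228.0 296.0
290 117 577.0 621.0 227.0 303.0
300 190 577.0 624.0 219.0 303.0
310 236 580.0 621.0 218.0 304.0
320 123 588.0 614.0 211.0 304.0
330 157 583.0 623.0 206.0 304.0
340 164 584.0 629.0 205.0 303.0
target [ 516.3591826  -231.10136309]
```

Call:
apply_moves:
  targets:
    - {"travel":[-3,-15,0],"rot":[0,0,0]}
    - {"travel":[-8,-45,0],"rot":[0,0,0]}
    - {"travel":[-15,-80,0],"rot":[0,0,0]}
    - {"travel":[-22,-117,0],"rot":[0,0,0]}
    - {"travel":[-29,-154,0],"rot":[0,0,0]}
    - {"travel":[-36,-191,0],"rot":[0,0,0]}
    - {"travel":[-43,-228,0],"rot":[0,0,0]}
    - {"travel":[-50,-265,0],"rot":[0,0,0]}
    - {"travel":[-57,-302,0],"rot":[0,0,0]}
    - {"travel":[-64,-339,0],"rot":[0,0,0]}

```text
clock: 15.6
position: [542.5, -82.0, 293.5]
ee_rot: [-0.0, 0.995, -0.102, -0.001]
ft_force: [0.7, -0.1, -2.2]
gripper_width: 0.69
grip_force: 33.2
```

Call:
apply_moves:
  targets:
    - {"travel":[-7,-37,0],"rot":[0,0,0]}
    - {"travel":[-13,-70,0],"rot":[0,0,0]}
    - {"travel":[-19,-100,0],"rot":[0,0,0]}
    - {"travel":[-23,-122,0],"rot":[0,0,0]}
    - {"travel":[-26,-137,0],"rot":[0,0,0]}
    - {"travel":[-28,-146,0],"rot":[0,0,0]}
    - {"travel":[-28,-150,0],"rot":[0,0,0]}
    - {"travel":[-28,-150,0],"rot":[0,0,0]}
    - {"travel":[-28,-150,0],"rot":[0,0,0]}
    - {"travel":[-28,-150,0],"rot":[0,0,0]}

```text
clock: 16.43
position: [516.3, -229.2, 294.2]
ee_rot: [-0.0, 0.995, -0.102, -0.0]
ft_force: [0.2, 0.0, -2.0]
gripper_width: 0.689
grip_force: 33.2
```

Call:
apply_moves:
  targets:
    - {"travel":[0.5,-1,-15],"rot":[0,0,0]}
    - {"travel":[0.5,-1,-45],"rot":[0,0,0]}
    - {"travel":[0.5,-1,-80],"rot":[0,0,0]}
    - {"travel":[0.5,-1,-110],"rot":[0,0,0]}
    - {"travel":[0.5,-1,-135],"rot":[0,0,0]}
    - {"travel":[0.5,-1,-155],"rot":[0,0,0]}
    - {"travel":[0.5,-1,-168],"rot":[0,0,0]}
    - {"travel":[0.5,-1,-176],"rot":[0,0,0]}
    - {"travel":[0.5,-1,-180],"rot":[0,0,0]}
    - {"travel":[0.5,-1,-181],"rot":[0,0,0]}

```text
clock: 17.27
position: [516.9, -230.7, 113.1]
ee_rot: [-0.0, 0.995, -0.102, -0.0]
ft_force: [-0.6, -0.4, -2.6]
gripper_width: 0.69
grip_force: 33.2
```

Call:
apply_moves:
  targets:
    - {"travel":[0,0,-1],"rot":[0,0,0]}
    - {"travel":[0,0,-2],"rot":[0,0,0]}
    - {"travel":[0,0,-3],"rot":[0,0,0]}
    - {"travel":[0,0,-4],"rot":[0,0,0]}
    - {"travel":[0,0,-5],"rot":[0,0,0]}
    - {"travel":[0,0,-6],"rot":[0,0,0]}
    - {"travel":[0,0,-7],"rot":[0,0,0]}
    - {"travel":[0,0,-7.5],"rot":[0,0,0]}
    - {"travel":[0,0,-7.5],"rot":[0,0,0]}
    - {"travel":[0,0,-7.5],"rot":[0,0,0]}

```text
clock: 18.1
position: [516.7, -231.2, 105.7]
ee_rot: [-0.0, 0.995, -0.102, -0.0]
ft_force: [-0.6, -0.4, -2.1]
gripper_width: 0.689
grip_force: 33.2
```

Call:
apply_moves:
  targets:
    - {"travel":[0,0,-0.5],"rot":[0,0,0]}
    - {"travel":[0,0,-1],"rot":[0,0,0]}
    - {"travel":[0,0,-1.5],"rot":[0,0,0]}
    - {"travel":[0,0,-2],"rot":[0,0,0]}
    - {"travel":[0,0,-2.5],"rot":[0,0,0]}
    - {"travel":[0,0,-2.5],"rot":[0,0,0]}
    - {"travel":[0,0,-2.5],"rot":[0,0,0]}
    - {"travel":[0,0,-2.5],"rot":[0,0,0]}
    - {"travel":[0,0,-2.5],"rot":[0,0,0]}
    - {"travel":[0,0,-2.5],"rot":[0,0,0]}

```text
clock: 18.93
position: [517.0, -231.2, 103.7]
ee_rot: [0.0, 0.995, -0.102, 0.0]
ft_force: [-0.1, 2.2, 5.6]
gripper_width: 0.693
grip_force: 33.9
```

Floor contact shows as a rise in fz. I'll let go gently.

Call:
apply_moves:
  targets:
    - {"travel":[0,0,0],"rot":[0,0,0]}
    - {"travel":[0,0,0],"rot":[0,0,0]}
    - {"travel":[0,0,0],"rot":[0,0,0]}
    - {"travel":[0,0,0],"rot":[0,0,0]}
    - {"travel":[0,0,0],"rot":[0,0,0]}
    - {"travel":[0,0,0],"rot":[0,0,0]}
    - {"travel":[0,0,0],"rot":[0,0,0]}
    - {"travel":[0,0,0],"rot":[0,0,0]}
    - {"travel":[0,0,0],"rot":[0,0,0]}
    - {"travel":[0,0,0],"rot":[0,0,0]}
  fingers: 63

```text
clock: 19.77
position: [516.7, -231.2, 103.3]
ee_rot: [-0.0, 0.995, -0.102, -0.0]
ft_force: [0.2, 1.0, 0.6]
gripper_width: 0.736
grip_force: 0.5
```

Call:
apply_moves:
  targets:
    - {"travel":[0,0,0],"rot":[0,0,0]}
    - {"travel":[0,0,0],"rot":[0,0,0]}
    - {"travel":[0,0,0],"rot":[0,0,0]}
    - {"travel":[0,0,0],"rot":[0,0,0]}
    - {"travel":[0,0,5],"rot":[0,0,0]}
    - {"travel":[0,0,15],"rot":[0,0,0]}
    - {"travel":[0,0,35],"rot":[0,0,0]}
    - {"travel":[0,0,65],"rot":[0,0,0]}
    - {"travel":[0,0,100],"rot":[0,0,0]}
    - {"travel":[0,0,130],"rot":[0,0,0]}
  fingers: 80

```text
clock: 20.6
position: [516.6, -231.2, 236.2]
ee_rot: [0.0, 0.995, -0.102, 0.0]
ft_force: [1.4, -0.4, -0.1]
gripper_width: 0.936
grip_force: 0.0
```

Call:
apply_moves:
  targets:
    - {"travel":[0,0,30],"rot":[0,0,0]}
    - {"travel":[0,0,60],"rot":[0,0,0]}
    - {"travel":[0,0,80],"rot":[0,0,0]}
    - {"travel":[0,0,80],"rot":[0,0,0]}
    - {"travel":[0,0,80],"rot":[0,0,0]}
    - {"travel":[0,0,80],"rot":[0,0,0]}
    - {"travel":[0,0,80],"rot":[0,0,0]}
    - {"travel":[0,0,80],"rot":[0,0,0]}
    - {"travel":[0,0,80],"rot":[0,0,0]}
    - {"travel":[0,0,80],"rot":[0,0,0]}

```text
clock: 21.43
position: [516.6, -231.1, 312.8]
ee_rot: [-0.0, 0.995, -0.102, -0.0]
ft_force: [-0.6, 0.5, 0.1]
gripper_width: 0.938
grip_force: 0.0
```

```bash
python3 chk.py; python3 - <<'E'
from h import *
im,d,m=grab("wrist");im2,d2,m2=grab("side"); s=arm.get_state(); print("\n",s["position"],s["ft_force"])
for dd,mm in((d,m),(d2,m2)):
    G=org(cloud(mm,dd)).reshape(-1,3);G=G[~np.isnan(G[:,0])];G=G[(abs(G[:,0]+5)<38)&(abs(G[:,1]+115)<40)]
    k=G[(G[:,2]>144)&(G[:,2]<158)]; print("cap",len(k),np.median(k[:,2]),cv2.minEnclosingCircle(k[:,:2].astype(np.float32)))
    k=G[(G[:,2]>105)&(G[:,2]<158)]; print("body",len(k),cv2.minEnclosingCircle(k[:,:2].astype(np.float32)))
c=np.zeros((400,800,3),np.uint8);c[:250,:400]=cv2.resize(im,(400,250));c[:,400:]=cv2.resize(im2[120:220,290:390],(400,400),interpolation=cv2.INTER_CUBIC)
cv2.imwrite("pics/end.png",c[...,::-1])
E
```

```text
[ 516.62762717 -231.15786162  312.88580097] [  -4.72567462 -115.00039469  312.88580097] [-0.11537768  0.3151008  -0.19824552] 0.0 79.81489303547407
-18 6 41.5; -16 17 41.0; -14 9 40.9; -10 5 24.4; -8 12 24.5; -6 26 24.7; -4 103 48.5; 36 16 40.5; 38 12 40.3; 40 16 40.3; 42 15 40.1; 44 10 40.1; 48 10 31.4; 50 15 31.1; 52 15 31.4; 54 15 31.2; 56 14 31.0; 58 14 30.7; 60 15 30.8; 62 2 30.6; 64 6 24.3; 66 14 23.9; 68 16 23.9; 70 16 24.3; 72 31 26.2; 74 18 30.6; 76 13 31.4; 78 14 31.6; 
 (array([  0,   0,   0,   0,   0,  87, 148, 141,  19,   0,   0,   0,   0,
         0,   0,   0, 115, 144,  77,   0,   0,   0,   0,   0]), array([-70, -66, -62, -58, -54, -50, -46, -42, -38, -34, -30, -26, -22,
       -18, -14, -10,  -6,  -2,   2,   6,  10,  14,  18,  22,  26]))
0 6 48.2; 4 22 58.0; 8 5 41.9; 12 3 39.9; 16 5 39.2; 20 4 40.3; 24 2 39.6; 28 4 40.7; 32 5 40.5; 36 5 40.6; 40 3 40.5; 44 11 36.3; 48 4 32.3; 52 5 31.6; 56 6 31.2; 60 6 28.2; 64 7 26.3; 68 1 28.1; 72 3 29.0; 76 3 31.3; 
 [ 516.69410577 -231.20638937  313.13722289] [ 0.52987428 -0.37525069 -0.00592684]
cap 884 149.1609335617107 ((-5.730130672454834, -112.93221282958984), 14.881156921386719)
body 2777 ((-5.721401691436768, -113.16839599609375), 29.9251766204834)
cap 50 148.31773304909515 ((-7.560196399688721, -111.7472152709961), 16.629125595092773)
body 239 ((-7.461621284484863, -109.19941711425781), 29.854095458984375)
```

View pics/end.png

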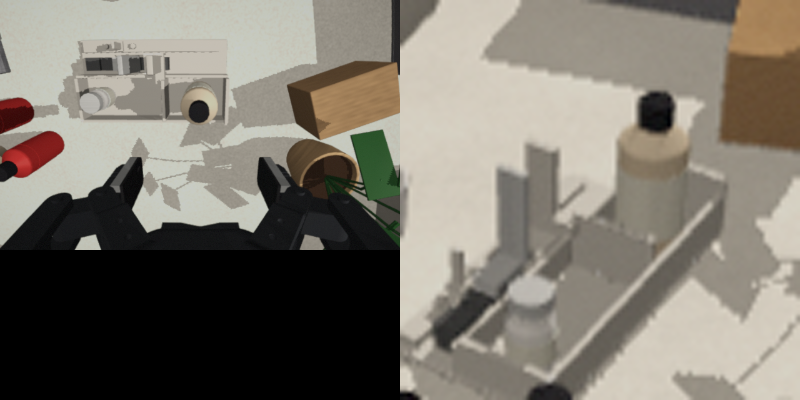

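The bottle stands upright in the bay at organiser (-6,-113), with its cap top at about 150 mm. The lever is upright, the latch is down at the tab, and the gripper is clear. I'm handing in.

```bash
python3 -c "
from plant import arm
print(arm.close_job())"
```

```text
the job is handed in; nothing more can be done
None
```

I handed the job in: in the last pictures the divider is latched in the middle notch beside the tall tab and the squat bottle stands upright in the opened bay with the gripper clear, but the hand-in gave no pass or fail result.

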